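# Feel the end float of a boring-head spindle and leave it mid-float

### The job

Check the end float of the boring-head spindle: push it along its axis into the headstock until it meets its hidden inner stop and lean on that stop with about 10 N for half a second, then pull it out to its outer stop and lean on that one the same way, never pressing on a stop with more than 20 N. Then leave the spindle, let go and at rest, in the middle of its float, halfway between the two tell-tales its pointer has dragged apart. Let only the spindle's pointer move the tell-tales, do not touch the gauge with the robot, and leave the other things on the bench where they are.

Things in the scene. Friction and masses are not known exactly. Their poses are not given: they have to be found in the camera images.
- headstock: Green cast headstock bolted to the bench: base 200 x 150 mm, housing 150 (x) x 90 (y) mm, 110 mm high. Origin at the centre of its underside, z up. The spindle runs along its x axis 85 mm above the bench: +x is 'in' (into the headstock), -x is 'out' (towards the disc and nose). Hidden inside are an inner and an outer stop, giving less than 1 mm at 20 N.
- spindle: Steel spindle, about 0.9 kg, that only slides along the headstock's x (friction about 2.5 N) and stays where it is left. Its origin meets the headstock's at mid-slot; it starts within 5 mm of that. The unseen stops differ each time: 9 to 23 mm from mid-slot on either side, independently (total float 18 to 46 mm).
- disc (a point): Centre of the spindle's dark disc, 100 mm diameter, 14 mm thick along x, 170 mm out (-x) from the spindle's origin, 85 mm above the bench. Behind it a collar (36 mm across, 12 mm long), then the 20 mm shaft; in front a nose 24 mm across, 45 mm long. Take the rim from above, a finger on each face and tips above the collar, or the nose across its diameter.
- pointer (a point): Middle of the red pointer blade (4 mm thick along the headstock's x) that stands up from the spindle through the slot in the headstock's top, 130 mm above the bench; its tip is 138 mm up. It moves with the spindle and pushes the tell-tales.
- gauge: Brass gauge rail, 130 mm long, along the top of the headstock beside the slot, carrying the two tell-tales (tops 135 mm above the bench). Its frame is the headstock's. Not to be touched by the robot.
- tell_in_face (a point): Pointer-side face, at pointer height, of the yellow tell-tale (8 mm thick block on the gauge rail) on the inner (+x) side of the pointer. It slides with about 0.8 N friction, is pushed inwards by the pointer and stays where it is left. It starts 8 to 10 mm in from mid-slot.
- tell_out_face (a point): Pointer-side face of the blue tell-tale, the same on the outer (-x) side. With the pointer pressed to each stop in turn, the distance between the two faces becomes float + 4 mm.
- clog_a: Plain pale wooden clog, 250 x 85 x 90 mm, a bystander; origin under its middle, toe to its x.
- clog_b: Yellow painted wooden clog, same size, a bystander.
- oil: Green oil bottle, 52 mm diameter, 150 mm high, a bystander; origin under its middle.
- bush: Brass bush, 56 mm outside diameter, 22 mm high, lying flat beside the headstock on its +y side; a bystander.
- spanner: Steel spanner lying beside the headstock on its -y side, along its x; a bystander.
- tray: Grey open tray, 140 x 200 x 40 mm, a bystander.
- blank: Pale wooden block, 90 x 200 x 80 mm, a bystander.

How it is judged:
By the outcome, as a careful person would: the job done as asked, in the order asked, and still so for the second after the job is handed in, with the robot touching nothing.
It also fails if it takes over 64 s, if anything falls off the work surface, if the arm or the gripper's body presses on something with over 40 N, if the wrist force passes 120 N, or if a joint passes its speed limit or range.

### The arm

A 6-joint arm with a two-finger parallel gripper is mounted at the origin on the work surface. World frame = base frame: x ahead of the robot, y to its left, z up, the work surface at z = 0. Lengths are in mm, angles in rad, forces in N, time in s.
With the tool pointing down it reaches from about 275 to 1000 mm from the base axis. Payload 8.4 kg.
Tool frame: the origin (TCP) lies midway between the tips of the shut fingers; the grasp point (between the pads) lies 19 mm behind it; z points along the fingers, x is the direction in which the jaws open and shut, and the axes are right-handed (so a half turn about z gives the same grasp; the last joint's range is limited). The gripper opens to 85 mm and grips with 20 to 120 N. Pads are 22 mm wide; open, the fingers measure 114 mm over their backs; the gripper's body (76 mm by 85 mm) begins 54 mm behind the grasp point. The pads swing forward as they close: fully open they stand 13 mm farther back than shut.
Start: joints at [-1.189, 0.353, 1.633, -0, 1.155, -0.002], TCP at [234.028, -579.533, 231.281] pointing down, gripper open.
Joint ranges: [-2.63, 2.63], [-0.92, 2.1], [0.06, 2.66], [-1.3, 4.44], [0, 2.69], [-3.02, 3.02]. Speed limits (rad/s): [2.22, 2.22, 2.79, 3.14, 3.14, 3.14].

### API

Orientations are given as [roll, pitch, yaw] about the fixed x, y, z axes, in that order (R = Rz(yaw) Ry(pitch) Rx(roll)).
In Python, from rig import sense, grab_frame, camera_model, job gives the robot as it stands.
- The arm moves only by the tool arm_command, never from a script. Its argument "plan" is a list of rows, each an object with "translation": the shift along the tool's x, y, z in cm, a list of three; "twist": the turn about the tool's z in rad; "gripper": the opening, from 0 (shut) to 1 (fully open). A call has exactly 5 rows; each row is the pose to reach, as a shift and turn from the pose measured when the call began, along the tool's axes at that moment; what a row does not reach only later rows make up. A row lasts 1/12 s, in which the tool goes at most 41.7 mm and 7.16 degrees, less where a joint would pass 70% of its speed; a pose out of reach is approached as far as the arm can. A call with a gripper value outside its range is refused whole. The fingers move at their own pace and stop on an object; "squeeze" is the grip in N (left out, the last holds). Time passes only in rows, so rows that repeat a pose let the fingers close, or fill a call up. It gives the time, the measured TCP pose, the force and the opening at its end, in the units of the state.
- sense(): the state, without advancing time (a new reading comes with each control period).
- grab_frame(name): name is "scene" or "top" or "wrist"; returns the picture (480x640x3 uint8, blue, green, red); there is no depth.
- camera_model(name): a dict with "fx", "fy", "cx", "cy" (pixels), "dist_coeffs" ([k1, k2, p1, p2, k3] as OpenCV has them; the pictures are not rectified), "pose" (4x4, takes a point from camera to world coordinates). Camera axes: x right, y down, z forward; pixel columns grow to the right and rows downward; lengths in mm; the calibration is good to about 2 mm. A picture is of the moment at which its call begins: read the wrist's pose just before it. camera_model takes no time and is no camera call; for the wrist camera it gives the pose at the moment of the call.
- job.sign_off(): hands the job in, once; it reports no verdict.
The state is a dict: "clock": time; "qpos": joint angles; "qvel": joint speeds; "joint_efforts": joint torques, N m; "eef_pos": TCP position; "tcp_rot": TCP orientation; "contact_force": force on the tool from outside, world axes, zero at the start; "wrist_torque": the same for the moment, N m; "opening": opening from 0.0 (shut) to 1.0 (fully open).
Only numpy, scipy, OpenCV 4.12 (cv2) and the standard library are available. Lean on these libraries where they do the work, as an engineer would, in place of code of your own. Each camera call takes 0.05 s, during which the arm holds its last target.

## Working session

There is one attempt and no reset: what is moved stays moved. The work goes in short steps, Python scripts to look and compute and a tool call to move; the robot and the scene stay as the last step left them, time stands still between calls to the robot, and variables do not carry over. Pictures are saved under pics/ and viewed, and the job is handed in when it is done.

Besides the shell and the picture viewer there is one more tool, called after "Request:" as name(argument=value, ...), one argument or row to a line, values as JSON. arm_command: Moves the arm, as the interface text tells. Its arguments: {"type":"object","properties":{"plan":{"type":"array","items":{"type":"object","properties":{"translation":{"type":"array","items":{"type":"number"}},"twist":{"type":"number"},"gripper":{"type":"number"}}}},"squeeze":{"type":"number"}},"required":["plan"]}

```bash
ls; mkdir -p pics
python3 - <<'E'
from rig import sense, grab_frame, camera_model, job
import cv2
s=sense();print(s)
for n in("scene","top","wrist"):
    m=camera_model(n);print(n,m)
    cv2.imwrite(f"pics/{n}0.png",grab_frame(n))
E
```

```text
pics
{'clock': 0.0, 'qpos': array([-1.18940598e+00,  3.53666700e-01,  1.63416391e+00,  2.44583201e-06,
        1.15519779e+00, -2.38390232e-03]), 'qvel': array([ 0.00087026,  0.0003812 , -0.00027029, -0.00090583,  0.0016101 ,
        0.00164283]), 'joint_efforts': array([-3.08652736e-03, -6.05263710e+01, -3.42069411e+01, -1.65307379e-04,
        9.23242187e-03,  9.54661630e-06]), 'eef_pos': array([ 233.8403011 , -579.07340148,  230.53735934]), 'tcp_rot': array([-3.14158699e+00,  1.43573451e-03, -1.18702307e+00]), 'contact_force': array([ 0.7077135 ,  0.24070769, -0.40991867]), 'wrist_torque': array([-0.02992078,  0.01454876, -0.03553984]), 'opening': 0.9990309365672757}
scene {'fx': 553.6853086807589, 'fy': 553.6853086807589, 'cx': 319.684945835947, 'cy': 242.01313680100327, 'dist_coeffs': array([-0.10136607,  0.        ,  0.        ,  0.        ,  0.        ]), 'pose': array([[ 2.71669252e-01,  6.36065343e-01, -7.22230363e-01,
         1.72015695e+03],
       [ 9.62387308e-01, -1.81537528e-01,  2.02125691e-01,
        -3.00433938e+02],
       [-2.54676760e-03, -7.49976670e-01, -6.61
[... 517 characters left out ...]
9e-03, -1.92580654e-01, -9.81280415e-01,
         1.09088558e+03],
       [ 0.00000000e+00,  0.00000000e+00,  0.00000000e+00,
         1.00000000e+00]])}
wrist {'fx': 380.0184766401155, 'fy': 380.0184766401155, 'cx': 322.10125971068555, 'cy': 238.2649559022502, 'dist_coeffs': array([-0.04795044,  0.        ,  0.        ,  0.        ,  0.        ]), 'pose': array([[ 3.73618094e-01, -8.94157235e-01, -2.46763769e-01,
         2.97169544e+02],
       [-9.27582432e-01, -3.59984814e-01, -1.00008823e-01,
        -5.54038136e+02],
       [ 5.92402800e-04,  2.66258843e-01, -9.63901384e-01,
         3.73131228e+02],
       [ 0.00000000e+00,  0.00000000e+00,  0.00000000e+00,
         1.00000000e+00]])}
```

View pics/scene0.png

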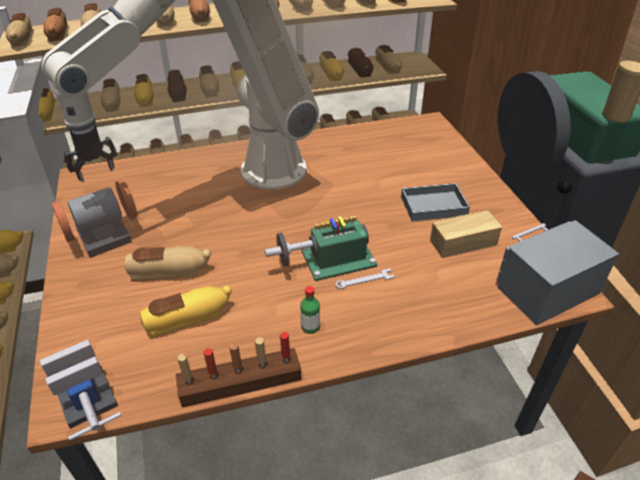

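View pics/top0.png

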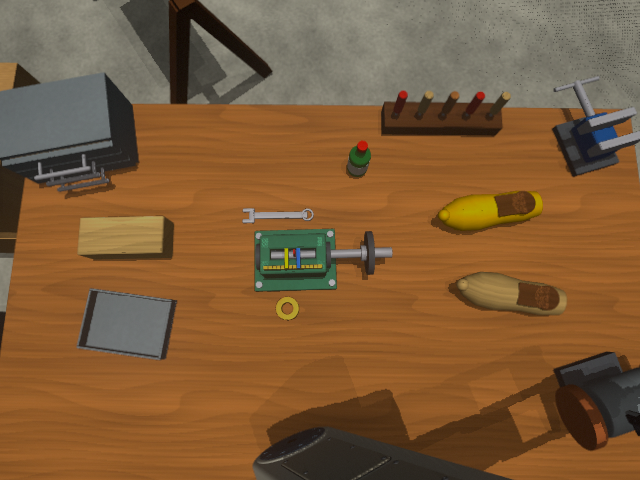

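The headstock is at about (296,260) in the top view, with the nose pointing right (world -y). I'll enlarge it to measure.

```bash
cat > h.py <<'E'
import numpy as np, cv2
from rig import sense, grab_frame, camera_model
def ray(n,uv,m=None):
    m=m or camera_model(n);K=np.array([[m['fx'],0,m['cx']],[0,m['fy'],m['cy']],[0,0,1]])
    p=cv2.undistortPoints(np.array([[uv]],float),K,m['dist_coeffs'])[0,0]
    P=m['pose'];return P[:3,3],P[:3,:3]@np.array([p[0],p[1],1])
def onz(n,uv,z,m=None):
    o,d=ray(n,uv,m);return (o+d*(z-o[2])/d[2])
def proj(n,X,m=None):
    m=m or camera_model(n);K=np.array([[m['fx'],0,m['cx']],[0,m['fy'],m['cy']],[0,0,1]])
    W=np.linalg.inv(m['pose']);r=cv2.Rodrigues(W[:3,:3])[0]
    return cv2.projectPoints(np.array(X,float).reshape(-1,3),r,W[:3,3],K,m['dist_coeffs'])[0].reshape(-1,2)
def crop(img,x0,y0,x1,y1,k,f):
    c=cv2.resize(img[y0:y1,x0:x1],None,fx=k,fy=k,interpolation=cv2.INTER_CUBIC);cv2.imwrite(f,c)
E
python3 - <<'E'
import cv2
from h import *
crop(cv2.imread('pics/top0.png'),245,220,405,300,5,'pics/top0c.png')
crop(cv2.imread('pics/scene0.png'),255,205,415,315,5,'pics/scene0c.png')
E
```

```text
(no output)
```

View pics/top0c.png

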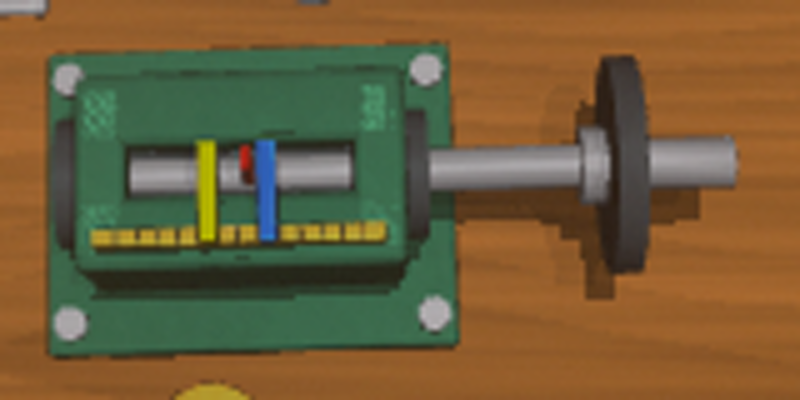

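View pics/scene0c.png

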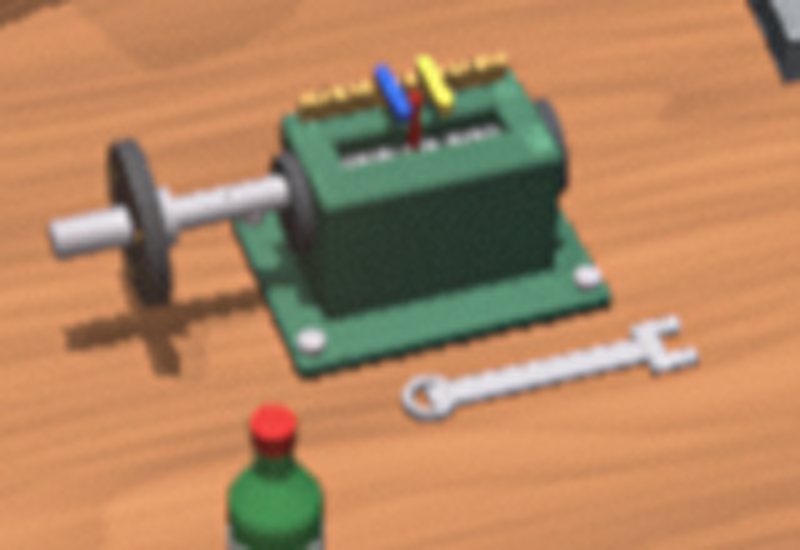

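Plate corners read from the crops are: top (254.6,231.4), (334.4,228.4), (336.6,289), (255,291.4). Next I fit the headstock pose.

Run:
```python
from h import *
for z in (5,10,14):
    P=[onz('top',(245+u/5,220+v/5),z)[:2] for u,v in((48,57),(447,42),(458,345),(50,357))]
    P=np.array(P);c=P.mean(0);e=P[0]+P[3]-P[1]-P[2];f=P[3]+P[2]-P[0]-P[1]
    print(z,c,np.linalg.norm(e)/2,np.linalg.norm(f)/2,np.degrees(np.arctan2(e[1],e[0])),np.degrees(np.arctan2(f[1],f[0])))
T=[onz('top',(245+u/5,220+v/5),110)[:2] for u,v in((78,75),(403,68),(403,255),(78,268))];print(np.array(T),np.mean(T,0))
for u,v in((300,370),(608,298)): print(onz('scene',(255+u/5,205+v/5),8))
# disc rim: 
print('nose end',onz('top',(245+736/5,220+163/5),85),'disc',onz('top',(245+622/5,220+165/5),85),'shaft',onz('top',(245+445/5,220+168/5),85))
print('tips',[onz('top',(245+u/5,220+v/5),z).round(1) for u,v,z in((246,150,138),(205,190,135),(266,190,135))])
```

```text
5 [529.25096209  89.71448205] 199.54860115414087 150.3062997717218 92.50871807866075 -177.65379689881468
10 [528.56326749  89.44651052] 198.62977230091235 149.61420890135986 92.50871807866072 -177.65379689881468
14 [528.0131118   89.23213329] 197.89470921832952 149.06053620507038 92.50871807866073 -177.65379689881465
[[570.13411801 163.20454477]
 [574.79112955  16.49725936]
 [490.09204087  15.94239253]
 [482.85239395 160.18384496]] [529.46742059  88.95701041]
[606.52196518  -3.50684282   8.        ]
[598.67066916 192.53865275   8.        ]
nose end [ 536.76335768 -137.15106858   85.        ] disc [535.33029458 -84.74826029  85.        ] shaft [533.14799828  -3.47026685  85.        ]
tips [array([532.1,  85.1, 138. ]), array([514.8, 102.7, 135. ]), array([515.1,  76.2, 135. ])]
```

```bash
cat >> h.py <<'E'
from scipy.spatial.transform import Rotation as Ro
def shift(target,yaw=None):
    s=sense();R=Ro.from_euler('xyz',s['tcp_rot']).as_matrix()
    t=R.T@(np.array(target)-s['eef_pos'])/10
    tw=None if yaw is None else -(yaw-s['tcp_rot'][2])
    print('shift cm',t.round(2),'twist',tw,'clock',s['clock']);return t
A=np.radians(92.4);UX=np.array([np.cos(A),np.sin(A),0]);UY=np.array([-np.sin(A),np.cos(A),0]);H=np.array([529.2,89.3,0])
def st():
    s=sense();f=s['contact_force'];d=s['eef_pos']-H
    print('t%.2f'%s['clock'],'tcp',s['eef_pos'].round(2),'rpy',s['tcp_rot'].round(4),'lx %.2f ly %.2f'%(d@UX,d@UY),'F',f.round(2),'Fx %.2f Fy %.2f'%(f@UX,f@UY),'open %.3f'%s['opening'])
E
python3 -c "
from h import *
st()
shift([535.5,-84,215],-1.529)"
```

```text
t0.15 tcp [ 233.9 -579.2  230.7] rpy [-3.1416e+00  1.1000e-03 -1.1870e+00] lx -655.55 ly 323.03 F [-0.13  0.05 -0.81] Fx 0.06 Fy 0.13 open 1.004
shift cm [-34.62 -46.51   1.61] twist 0.34200247662923045 clock 0.15
```

Request:
arm_command(
  plan=[
    {"translation":[-2.3,-3.1,0],"twist":0.07,"gripper":1},
    {"translation":[-4.6,-6.2,0],"twist":0.14,"gripper":1},
    {"translation":[-6.9,-9.3,0],"twist":0.21,"gripper":1},
    {"translation":[-9.2,-12.4,0],"twist":0.28,"gripper":1},
    {"translation":[-11.5,-15.5,0],"twist":0.342,"gripper":1},
  ],
)

```text
clock: 0.57
eef_pos: [334.9, -412.9, 230.6]
tcp_rot: [3.141, 0.001, -1.533]
contact_force: [0.5, -0.6, 0.0]
opening: 1.001
```

```bash
python3 -c "
from h import *
st()
shift([535.5,-84,215],-1.529)"
```

```text
t0.57 tcp [ 334.93 -412.87  230.64] rpy [ 3.1411e+00  1.3000e-03 -1.5332e+00] lx -493.59 ly 215.13 F [ 0.5  -0.61  0.01] Fx -0.63 Fy -0.47 open 1.001
shift cm [-32.11 -21.28   1.6 ] twist -0.004185173984973201 clock 0.5667
```

Request:
arm_command(
  plan=[
    {"translation":[-3.2,-2.1,0],"twist":0,"gripper":1},
    {"translation":[-6.4,-4.2,0],"twist":0,"gripper":1},
    {"translation":[-9.6,-6.3,0],"twist":0,"gripper":1},
    {"translation":[-12.8,-8.5,0],"twist":0,"gripper":1},
    {"translation":[-16,-10.6,0],"twist":0,"gripper":1},
  ],
)

```text
clock: 0.98
eef_pos: [435.5, -247.2, 230.8]
tcp_rot: [3.141, 0.001, -1.533]
contact_force: [-0.3, -0.3, 0.1]
opening: 1.003
```

```bash
python3 -c "
from h import *
st()
shift([535.5,-84,215],-1.529)
f=grab_frame('wrist');cv2.imwrite('pics/w1.png',f)"
```

```text
t0.98 tcp [ 435.45 -247.21  230.84] rpy [ 3.1413e+00  1.2000e-03 -1.5333e+00] lx -332.29 ly 107.76 F [-0.28 -0.3   0.09] Fx -0.29 Fy 0.29 open 1.003
shift cm [-15.93 -10.61   1.6 ] twist -0.004317551584752444 clock 0.9833
```

View pics/w1.png

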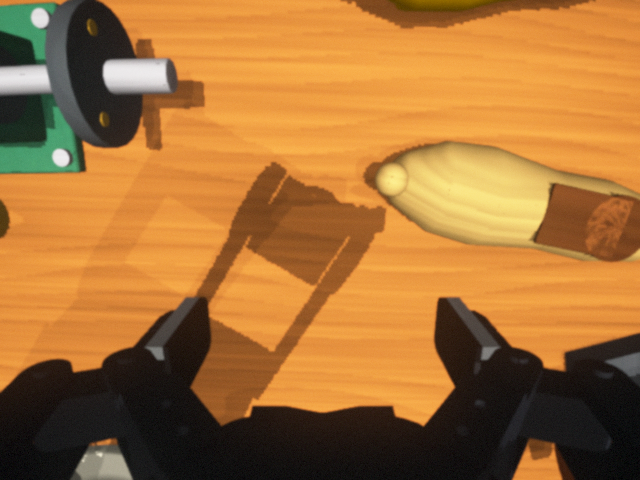

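The wrist view shows the disc and nose at upper left, with the disc at about (95,75). Its path is clear. I'll move to above the disc.

Request:
arm_command(
  plan=[
    {"translation":[-3.2,-2.1,0],"twist":0,"gripper":1},
    {"translation":[-6.4,-4.2,0.3],"twist":0,"gripper":1},
    {"translation":[-9.6,-6.3,0.6],"twist":0,"gripper":1},
    {"translation":[-12.8,-8.5,1],"twist":0,"gripper":1},
    {"translation":[-15.9,-10.6,1.6],"twist":-0.004,"gripper":1},
  ],
)

```text
clock: 1.45
eef_pos: [539.0, -77.5, 215.8]
tcp_rot: [-3.139, 0.004, -1.528]
contact_force: [-0.2, -0.4, -0.4]
opening: 1.0
```

```bash
python3 -c "
from h import *
st()
shift([535.5,-84,215],-1.529)
m=camera_model('wrist');f=grab_frame('wrist');cv2.imwrite('pics/w2.png',f)
np.save('m2.npy',m,allow_pickle=True);st()"
```

```text
t1.45 tcp [538.96 -77.5  215.82] rpy [-3.1394  0.0041 -1.528 ] lx -167.07 ly -2.77 F [-0.17 -0.45 -0.44] Fx -0.44 Fy 0.19 open 1.000
shift cm [0.63 0.37 0.08] twist 0.001018723933292165 clock 1.45
t1.50 tcp [541.63 -72.8  214.66] rpy [-3.1383  0.007  -1.5264] lx -162.48 ly -5.63 F [ 1.78  3.23 -0.49] Fx 3.15 Fy -1.92 open 1.000
```

View pics/w2.png

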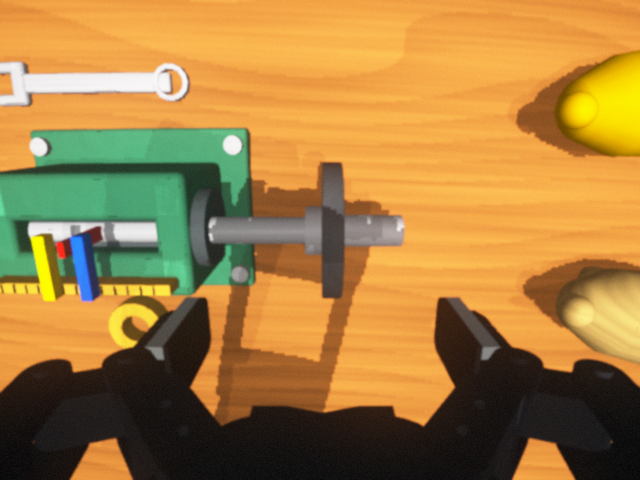

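Wrist view: disc at about x 332, rows 163–297, centred between the open fingers. The arm was still overshooting, so I'll settle it.

Request:
arm_command(
  plan=[
    {"translation":[1.0,0.7,0],"twist":0,"gripper":1},
    {"translation":[1.0,0.7,0],"twist":0,"gripper":1},
    {"translation":[1.0,0.7,0],"twist":0,"gripper":1},
    {"translation":[1.0,0.7,0],"twist":0,"gripper":1},
    {"translation":[1.0,0.7,0],"twist":0,"gripper":1},
  ],
)

```text
clock: 1.92
eef_pos: [534.8, -84.1, 214.8]
tcp_rot: [-3.138, 0.007, -1.528]
contact_force: [0.6, 1.2, 0.3]
opening: 1.001
```

```bash
python3 -c "
from h import *
st()
m=camera_model('wrist');f=grab_frame('wrist');cv2.imwrite('pics/w3.png',f)
st();np.save('m3.npy',m,allow_pickle=True)
crop(f,200,140,420,305,3.6,'pics/w3c.png')
t=grab_frame('top');cv2.imwrite('pics/top3.png',t)"
```

```text
t1.92 tcp [534.76 -84.08 214.84] rpy [-3.1379  0.0068 -1.528 ] lx -173.46 ly 1.70 F [0.57 1.2  0.33] Fx 1.18 Fy -0.62 open 1.001
t1.97 tcp [534.84 -84.01 214.84] rpy [-3.1379  0.0069 -1.528 ] lx -173.39 ly 1.62 F [0.11 0.38 0.36] Fx 0.37 Fy -0.13 open 1.003
```

View pics/w3c.png

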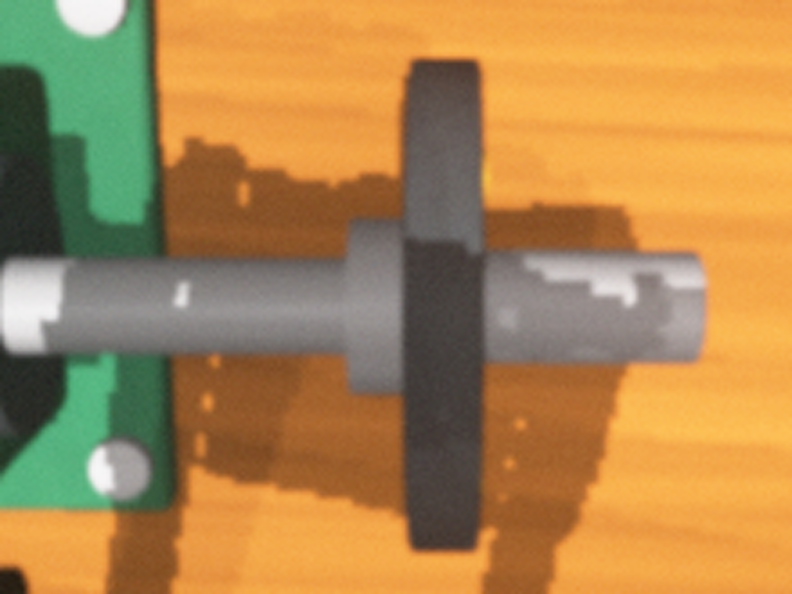

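The crop shows the disc faces at columns 403–484 (mid 444) and rows 60–548.

```bash
python3 -c "
from h import *
m=np.load('m3.npy',allow_pickle=True).item()
for u,v,z in((444,60,85),(444,548,100),(444,240,135),(403,240,135),(484,240,135),(700,305,90)):
    p=onz('wrist',(200+u/3.6,140+v/3.6),z,m);d=p-H;print(p.round(1),d@UX,d@UY)
print(m['pose'][:3,3])
p=H+UX*-173;print(p)
shift([p[0],p[1],160],-1.529)
print(sense()['qpos'])
"
```

```text
[587.8 -82.3  85. ] -173.87550694267574 -51.36280276341846
[491.6 -86.4 100. ] -173.98198645034898 44.95596296184053
[561.3 -83.5 135. ] -174.00568816047561 -24.882237930884937
[561.1 -76.8 135. ] -167.24298070002826 -24.87674666128981
[561.6 -90.1 135. ] -180.60149500909645 -24.889174272774973
[ 542.1 -135.7   90. ] -225.34799735761558 -3.4339833117486336
[602.368879   -82.25667406 357.56450118]
[536.4444881  -83.54824961   0.        ]
shift cm [ 0.01 -0.14  5.48] twist 0.0011831953711078924 clock 2.0167
[-0.16307097  0.2398193   1.83106148  0.00853589  1.06857816  1.36065737]
```

Request:
arm_command(
  plan=[
    {"translation":[0.05,-0.15,2.5],"twist":0,"gripper":1},
    {"translation":[0.05,-0.15,5],"twist":0,"gripper":1},
    {"translation":[0.05,-0.15,7],"twist":0,"gripper":1},
    {"translation":[0.05,-0.15,8],"twist":0,"gripper":1},
    {"translation":[0.05,-0.15,8.5],"twist":0,"gripper":1},
  ],
)

```text
clock: 2.43
eef_pos: [535.8, -83.9, 128.5]
tcp_rot: [-3.14, 0.007, -1.528]
contact_force: [-0.1, -0.2, 0.8]
opening: 1.001
```

```bash
python3 -c "
from h import *
st()
p=H+UX*-174
shift([p[0],p[1],113],-1.529)
"
```

```text
t2.43 tcp [535.82 -83.88 128.52] rpy [-3.14    0.0074 -1.5284] lx -173.31 ly 0.64 F [-0.07 -0.23  0.81] Fx -0.23 Fy 0.08 open 1.001
shift cm [ 0.08 -0.06  1.55] twist 0.0005809414575645988 clock 2.4333
```

Request:
arm_command(
  plan=[
    {"translation":[0.1,-0.05,0.6],"twist":0,"gripper":0.6},
    {"translation":[0.1,-0.05,1.2],"twist":0,"gripper":0.4},
    {"translation":[0.1,-0.05,1.5],"twist":0,"gripper":0.3},
    {"translation":[0.1,-0.05,1.55],"twist":0,"gripper":0.3},
    {"translation":[0.1,-0.05,1.55],"twist":0,"gripper":0.3},
  ],
  squeeze=30,
)

```text
clock: 2.85
eef_pos: [536.6, -84.8, 113.3]
tcp_rot: [-3.14, 0.007, -1.528]
contact_force: [0.4, -0.0, -1.0]
opening: 0.306
```

```bash
python3 -c "
from h import *
st()
f=grab_frame('wrist');cv2.imwrite('pics/w4.png',f)
st()
"
```

```text
t2.85 tcp [536.6  -84.8  113.29] rpy [-3.1396  0.0072 -1.5284] lx -174.26 ly -0.10 F [ 0.39 -0.03 -0.98] Fx -0.05 Fy -0.39 open 0.306
t2.90 tcp [536.68 -84.81 113.44] rpy [-3.1394  0.0072 -1.5284] lx -174.27 ly -0.19 F [ 0.18 -0.23 -0.21] Fx -0.24 Fy -0.17 open 0.308
```

View pics/w4.png

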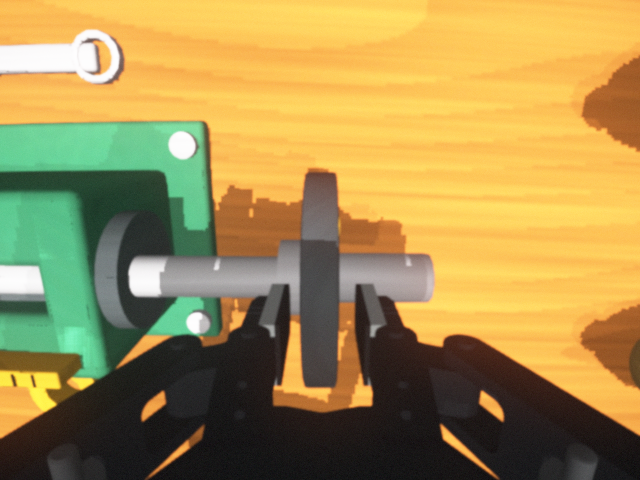

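The fingers straddle the rim evenly, with the disc at columns 303–338 and pads at 288 and 356. Closing now.

Request:
arm_command(
  plan=[
    {"translation":[0,0,0],"twist":0,"gripper":0.25},
    {"translation":[0,0,0],"twist":0,"gripper":0.2},
    {"translation":[0,0,0],"twist":0,"gripper":0.1},
    {"translation":[0,0,0],"twist":0,"gripper":0.1},
    {"translation":[0,0,0],"twist":0,"gripper":0.1},
  ],
  squeeze=30,
)

```text
clock: 3.32
eef_pos: [537.1, -84.7, 114.0]
tcp_rot: [-3.138, 0.007, -1.528]
contact_force: [-1.0, 0.9, 6.4]
opening: 0.156
```

```bash
python3 -c "
from h import *
st()"
```

```text
t3.32 tcp [537.06 -84.74 114.05] rpy [-3.1385  0.0071 -1.5284] lx -174.21 ly -0.57 F [-0.98  0.89  6.41] Fx 0.93 Fy 0.94 open 0.156
```

Request:
arm_command(
  plan=[
    {"translation":[-0.2,0,0],"twist":0,"gripper":0.1},
    {"translation":[-0.4,0,0],"twist":0,"gripper":0.1},
    {"translation":[-0.6,0,0],"twist":0,"gripper":0.1},
    {"translation":[-0.75,0,0],"twist":0,"gripper":0.1},
    {"translation":[-0.8,0,0],"twist":0,"gripper":0.1},
  ],
)

```text
clock: 3.73
eef_pos: [536.7, -76.6, 114.1]
tcp_rot: [-3.138, 0.007, -1.528]
contact_force: [0.1, -3.0, 0.6]
opening: 0.154
```

```bash
python3 -c "
from h import *
st()"
```

```text
t3.73 tcp [536.73 -76.59 114.07] rpy [-3.1385  0.007  -1.5282] lx -166.06 ly -0.57 F [ 0.14 -3.01  0.61] Fx -3.01 Fy -0.02 open 0.154
```

Request:
arm_command(
  plan=[
    {"translation":[-0.1,0,0],"twist":0,"gripper":0.1},
    {"translation":[-0.2,0,0],"twist":0,"gripper":0.1},
    {"translation":[-0.26,0,0],"twist":0,"gripper":0.1},
    {"translation":[-0.28,0,0],"twist":0,"gripper":0.1},
    {"translation":[-0.3,0,0],"twist":0,"gripper":0.1},
  ],
)

```text
clock: 4.15
eef_pos: [536.6, -73.5, 114.1]
tcp_rot: [-3.138, 0.007, -1.528]
contact_force: [0.3, -2.9, -1.3]
opening: 0.157
```

Request:
arm_command(
  plan=[
    {"translation":[-0.02,0,0],"twist":0,"gripper":0.1},
    {"translation":[-0.04,0,0],"twist":0,"gripper":0.1},
    {"translation":[-0.06,0,0],"twist":0,"gripper":0.1},
    {"translation":[-0.08,0,0],"twist":0,"gripper":0.1},
    {"translation":[-0.08,0,0],"twist":0,"gripper":0.1},
  ],
)

```text
clock: 4.57
eef_pos: [536.6, -72.8, 114.1]
tcp_rot: [-3.139, 0.007, -1.528]
contact_force: [-0.1, -3.6, 0.9]
opening: 0.155
```

```bash
python3 -c "
from h import *
st()"
```

```text
t4.57 tcp [536.56 -72.79 114.06] rpy [-3.1385  0.0069 -1.5282] lx -162.26 ly -0.56 F [-0.08 -3.56  0.88] Fx -3.56 Fy 0.23 open 0.155
```

Request:
arm_command(
  plan=[
    {"translation":[-0.02,0,0],"twist":0,"gripper":0.1},
    {"translation":[-0.04,0,0],"twist":0,"gripper":0.1},
    {"translation":[-0.06,0,0],"twist":0,"gripper":0.1},
    {"translation":[-0.08,0,0],"twist":0,"gripper":0.1},
    {"translation":[-0.08,0,0],"twist":0,"gripper":0.1},
  ],
)

```text
clock: 4.98
eef_pos: [536.5, -72.0, 114.1]
tcp_rot: [-3.139, 0.007, -1.528]
contact_force: [-0.2, -4.0, -0.0]
opening: 0.155
```

Request:
arm_command(
  plan=[
    {"translation":[-0.02,0,0],"twist":0,"gripper":0.1},
    {"translation":[-0.04,0,0],"twist":0,"gripper":0.1},
    {"translation":[-0.06,0,0],"twist":0,"gripper":0.1},
    {"translation":[-0.08,0,0],"twist":0,"gripper":0.1},
    {"translation":[-0.08,0,0],"twist":0,"gripper":0.1},
  ],
)

```text
clock: 5.4
eef_pos: [536.5, -71.1, 114.0]
tcp_rot: [-3.139, 0.007, -1.528]
contact_force: [-0.5, -2.9, 0.0]
opening: 0.158
```

Request:
arm_command(
  plan=[
    {"translation":[-0.02,0,0],"twist":0,"gripper":0.1},
    {"translation":[-0.04,0,0],"twist":0,"gripper":0.1},
    {"translation":[-0.06,0,0],"twist":0,"gripper":0.1},
    {"translation":[-0.08,0,0],"twist":0,"gripper":0.1},
    {"translation":[-0.08,0,0],"twist":0,"gripper":0.1},
  ],
)

```text
clock: 5.82
eef_pos: [536.5, -70.3, 114.1]
tcp_rot: [-3.138, 0.007, -1.528]
contact_force: [0.3, -3.6, -0.9]
opening: 0.157
```

Request:
arm_command(
  plan=[
    {"translation":[-0.02,0,0],"twist":0,"gripper":0.1},
    {"translation":[-0.04,0,0],"twist":0,"gripper":0.1},
    {"translation":[-0.06,0,0],"twist":0,"gripper":0.1},
    {"translation":[-0.08,0,0],"twist":0,"gripper":0.1},
    {"translation":[-0.08,0,0],"twist":0,"gripper":0.1},
  ],
)

```text
clock: 6.23
eef_pos: [536.4, -69.4, 114.1]
tcp_rot: [-3.138, 0.007, -1.528]
contact_force: [0.4, -3.6, -0.9]
opening: 0.155
```

Request:
arm_command(
  plan=[
    {"translation":[-0.02,0,0],"twist":0,"gripper":0.1},
    {"translation":[-0.04,0,0],"twist":0,"gripper":0.1},
    {"translation":[-0.06,0,0],"twist":0,"gripper":0.1},
    {"translation":[-0.08,0,0],"twist":0,"gripper":0.1},
    {"translation":[-0.08,0,0],"twist":0,"gripper":0.1},
  ],
)

```text
clock: 6.65
eef_pos: [536.4, -68.6, 114.1]
tcp_rot: [-3.139, 0.007, -1.528]
contact_force: [-0.1, -3.3, -0.2]
opening: 0.154
```

Request:
arm_command(
  plan=[
    {"translation":[-0.02,0,0],"twist":0,"gripper":0.1},
    {"translation":[-0.04,0,0],"twist":0,"gripper":0.1},
    {"translation":[-0.06,0,0],"twist":0,"gripper":0.1},
    {"translation":[-0.08,0,0],"twist":0,"gripper":0.1},
    {"translation":[-0.08,0,0],"twist":0,"gripper":0.1},
  ],
)

```text
clock: 7.07
eef_pos: [536.3, -67.7, 114.1]
tcp_rot: [-3.138, 0.007, -1.528]
contact_force: [0.8, -3.5, -0.4]
opening: 0.151
```

Request:
arm_command(
  plan=[
    {"translation":[-0.02,0,0],"twist":0,"gripper":0.1},
    {"translation":[-0.04,0,0],"twist":0,"gripper":0.1},
    {"translation":[-0.06,0,0],"twist":0,"gripper":0.1},
    {"translation":[-0.08,0,0],"twist":0,"gripper":0.1},
    {"translation":[-0.08,0,0],"twist":0,"gripper":0.1},
  ],
)

```text
clock: 7.48
eef_pos: [536.3, -66.9, 114.1]
tcp_rot: [-3.138, 0.007, -1.528]
contact_force: [0.5, -2.9, 0.5]
opening: 0.154
```

Request:
arm_command(
  plan=[
    {"translation":[-0.02,0,0],"twist":0,"gripper":0.1},
    {"translation":[-0.04,0,0],"twist":0,"gripper":0.1},
    {"translation":[-0.06,0,0],"twist":0,"gripper":0.1},
    {"translation":[-0.08,0,0],"twist":0,"gripper":0.1},
    {"translation":[-0.08,0,0],"twist":0,"gripper":0.1},
  ],
)

```text
clock: 7.9
eef_pos: [536.3, -66.0, 114.1]
tcp_rot: [-3.138, 0.007, -1.528]
contact_force: [0.2, -3.2, -1.2]
opening: 0.157
```

Request:
arm_command(
  plan=[
    {"translation":[-0.02,0,0],"twist":0,"gripper":0.1},
    {"translation":[-0.04,0,0],"twist":0,"gripper":0.1},
    {"translation":[-0.06,0,0],"twist":0,"gripper":0.1},
    {"translation":[-0.08,0,0],"twist":0,"gripper":0.1},
    {"translation":[-0.08,0,0],"twist":0,"gripper":0.1},
  ],
)

```text
clock: 8.32
eef_pos: [536.3, -65.2, 114.1]
tcp_rot: [-3.138, 0.007, -1.528]
contact_force: [1.1, -3.7, -0.0]
opening: 0.162
```

Request:
arm_command(
  plan=[
    {"translation":[-0.02,0,0],"twist":0,"gripper":0.1},
    {"translation":[-0.04,0,0],"twist":0,"gripper":0.1},
    {"translation":[-0.06,0,0],"twist":0,"gripper":0.1},
    {"translation":[-0.08,0,0],"twist":0,"gripper":0.1},
    {"translation":[-0.08,0,0],"twist":0,"gripper":0.1},
  ],
)

```text
clock: 8.73
eef_pos: [536.2, -64.3, 114.0]
tcp_rot: [-3.138, 0.007, -1.528]
contact_force: [0.1, -3.4, -1.6]
opening: 0.155
```

Request:
arm_command(
  plan=[
    {"translation":[-0.02,0,0],"twist":0,"gripper":0.1},
    {"translation":[-0.04,0,0],"twist":0,"gripper":0.1},
    {"translation":[-0.06,0,0],"twist":0,"gripper":0.1},
    {"translation":[-0.08,0,0],"twist":0,"gripper":0.1},
    {"translation":[-0.08,0,0],"twist":0,"gripper":0.1},
  ],
)

```text
clock: 9.15
eef_pos: [536.2, -63.5, 114.1]
tcp_rot: [-3.138, 0.007, -1.528]
contact_force: [0.8, -2.7, -0.2]
opening: 0.153
```

Request:
arm_command(
  plan=[
    {"translation":[-0.02,0,0],"twist":0,"gripper":0.1},
    {"translation":[-0.04,0,0],"twist":0,"gripper":0.1},
    {"translation":[-0.06,0,0],"twist":0,"gripper":0.1},
    {"translation":[-0.08,0,0],"twist":0,"gripper":0.1},
    {"translation":[-0.08,0,0],"twist":0,"gripper":0.1},
  ],
)

```text
clock: 9.57
eef_pos: [536.1, -62.6, 114.0]
tcp_rot: [-3.138, 0.007, -1.528]
contact_force: [0.6, -2.1, -1.4]
opening: 0.158
```

Request:
arm_command(
  plan=[
    {"translation":[-0.02,0,0],"twist":0,"gripper":0.1},
    {"translation":[-0.04,0,0],"twist":0,"gripper":0.1},
    {"translation":[-0.06,0,0],"twist":0,"gripper":0.1},
    {"translation":[-0.08,0,0],"twist":0,"gripper":0.1},
    {"translation":[-0.08,0,0],"twist":0,"gripper":0.1},
  ],
)

```text
clock: 9.98
eef_pos: [536.1, -61.8, 114.1]
tcp_rot: [-3.138, 0.007, -1.528]
contact_force: [0.2, -2.9, -1.9]
opening: 0.153
```

Request:
arm_command(
  plan=[
    {"translation":[-0.02,0,0],"twist":0,"gripper":0.1},
    {"translation":[-0.04,0,0],"twist":0,"gripper":0.1},
    {"translation":[-0.06,0,0],"twist":0,"gripper":0.1},
    {"translation":[-0.08,0,0],"twist":0,"gripper":0.1},
    {"translation":[-0.08,0,0],"twist":0,"gripper":0.1},
  ],
)

```text
clock: 10.4
eef_pos: [536.1, -60.9, 114.1]
tcp_rot: [-3.138, 0.007, -1.528]
contact_force: [0.9, -2.5, -0.6]
opening: 0.158
```

Request:
arm_command(
  plan=[
    {"translation":[-0.02,0,0],"twist":0,"gripper":0.1},
    {"translation":[-0.04,0,0],"twist":0,"gripper":0.1},
    {"translation":[-0.06,0,0],"twist":0,"gripper":0.1},
    {"translation":[-0.08,0,0],"twist":0,"gripper":0.1},
    {"translation":[-0.08,0,0],"twist":0,"gripper":0.1},
  ],
)

```text
clock: 10.82
eef_pos: [536.0, -60.1, 114.1]
tcp_rot: [-3.138, 0.007, -1.528]
contact_force: [1.3, -2.4, -1.5]
opening: 0.154
```

Request:
arm_command(
  plan=[
    {"translation":[-0.02,0,0],"twist":0,"gripper":0.1},
    {"translation":[-0.04,0,0],"twist":0,"gripper":0.1},
    {"translation":[-0.06,0,0],"twist":0,"gripper":0.1},
    {"translation":[-0.08,0,0],"twist":0,"gripper":0.1},
    {"translation":[-0.08,0,0],"twist":0,"gripper":0.1},
  ],
)

```text
clock: 11.23
eef_pos: [536.0, -59.2, 114.1]
tcp_rot: [-3.138, 0.007, -1.528]
contact_force: [2.6, -3.2, -1.7]
opening: 0.154
```

```bash
python3 -c "
from h import *
st()
t=grab_frame('scene');crop(t,255,205,415,315,5,'pics/scene5c.png')"
```

```text
t11.23 tcp [536.01 -59.23 114.06] rpy [-3.1385  0.0074 -1.528 ] lx -148.68 ly -0.58 F [ 2.58 -3.18 -1.7 ] Fx -3.29 Fy -2.45 open 0.154
```

View pics/scene5c.png

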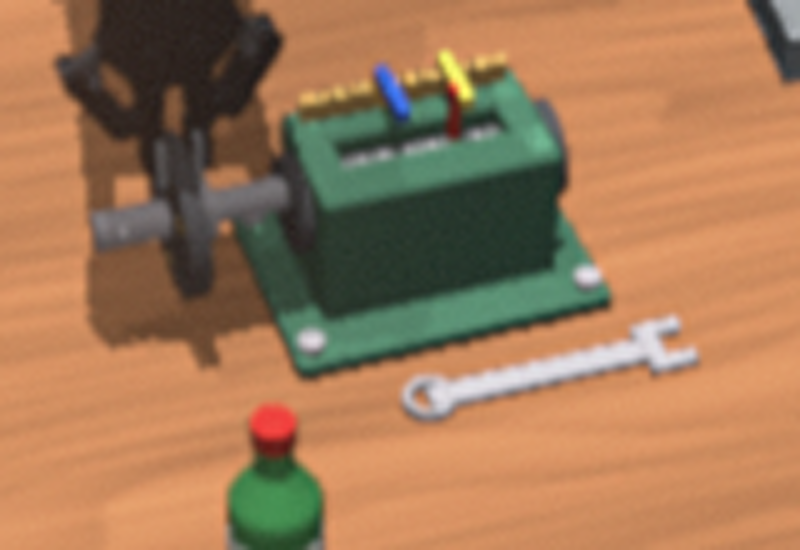

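The scene crop shows the red pointer at (455,110), driving the yellow tell-tale inwards. The blue one is unmoved at (390,92). I'll carry on in small steps.

Request:
arm_command(
  plan=[
    {"translation":[-0.02,0,0],"twist":0,"gripper":0.1},
    {"translation":[-0.04,0,0],"twist":0,"gripper":0.1},
    {"translation":[-0.06,0,0],"twist":0,"gripper":0.1},
    {"translation":[-0.08,0,0],"twist":0,"gripper":0.1},
    {"translation":[-0.08,0,0],"twist":0,"gripper":0.1},
  ],
)

```text
clock: 11.7
eef_pos: [536.0, -58.9, 114.1]
tcp_rot: [-3.138, 0.007, -1.528]
contact_force: [0.1, -6.3, -0.6]
opening: 0.155
```

Contact. Stepping up gently.

Request:
arm_command(
  plan=[
    {"translation":[-0.02,0,0],"twist":0,"gripper":0.1},
    {"translation":[-0.04,0,0],"twist":0,"gripper":0.1},
    {"translation":[-0.06,0,0],"twist":0,"gripper":0.1},
    {"translation":[-0.08,0,0],"twist":0,"gripper":0.1},
    {"translation":[-0.08,0,0],"twist":0,"gripper":0.1},
  ],
)

```text
clock: 12.12
eef_pos: [536.0, -58.9, 114.1]
tcp_rot: [-3.138, 0.005, -1.527]
contact_force: [0.7, -9.4, -1.5]
opening: 0.154
```

```bash
python3 -c "
from h import *
st()"
```

```text
t12.12 tcp [536.02 -58.86 114.07] rpy [-3.1383  0.0054 -1.5274] lx -148.31 ly -0.61 F [ 0.75 -9.41 -1.5 ] Fx -9.43 Fy -0.35 open 0.154
```

Request:
arm_command(
  plan=[
    {"translation":[-0.09,0,0],"twist":0,"gripper":0.1},
    {"translation":[-0.1,0,0],"twist":0,"gripper":0.1},
    {"translation":[-0.11,0,0],"twist":0,"gripper":0.1},
    {"translation":[-0.11,0,0],"twist":0,"gripper":0.1},
    {"translation":[-0.11,0,0],"twist":0,"gripper":0.1},
  ],
)

```text
clock: 12.53
eef_pos: [536.0, -58.8, 114.1]
tcp_rot: [-3.138, 0.004, -1.527]
contact_force: [0.7, -9.4, -2.9]
opening: 0.155
```

```bash
python3 -c "
from h import *
st()"
```

```text
t12.53 tcp [536.03 -58.84 114.1 ] rpy [-3.1382  0.0038 -1.5271] lx -148.29 ly -0.62 F [ 0.71 -9.43 -2.94] Fx -9.45 Fy -0.32 open 0.155
```

Request:
arm_command(
  plan=[
    {"translation":[-0.12,0,0],"twist":0,"gripper":0.1},
    {"translation":[-0.13,0,0],"twist":0,"gripper":0.1},
    {"translation":[-0.14,0,0],"twist":0,"gripper":0.1},
    {"translation":[-0.14,0,0],"twist":0,"gripper":0.1},
    {"translation":[-0.14,0,0],"twist":0,"gripper":0.1},
  ],
)

```text
clock: 12.95
eef_pos: [536.0, -58.8, 114.1]
tcp_rot: [-3.138, 0.002, -1.527]
contact_force: [0.6, -12.9, -1.7]
opening: 0.159
```

```bash
python3 -c "
from h import *
st()"
```

```text
t12.95 tcp [536.02 -58.83 114.1 ] rpy [-3.1381e+00  1.7000e-03 -1.5267e+00] lx -148.28 ly -0.61 F [  0.62 -12.92  -1.66] Fx -12.94 Fy -0.08 open 0.159
```

About 13 N at the wrist, so about 10 N on the stop after friction. Holding.

Request:
arm_command(
  plan=[
    {"translation":[-0.14,0,0],"twist":0,"gripper":0.1},
    {"translation":[-0.14,0,0],"twist":0,"gripper":0.1},
    {"translation":[-0.14,0,0],"twist":0,"gripper":0.1},
    {"translation":[-0.14,0,0],"twist":0,"gripper":0.1},
    {"translation":[-0.14,0,0],"twist":0,"gripper":0.1},
  ],
)

```text
clock: 13.37
eef_pos: [536.0, -58.8, 114.1]
tcp_rot: [-3.138, -0.0, -1.526]
contact_force: [0.2, -12.8, -2.5]
opening: 0.152
```

```bash
python3 -c "
from h import *
st()"
```

```text
t13.37 tcp [536.01 -58.84 114.1 ] rpy [-3.1381e+00 -4.0000e-04 -1.5264e+00] lx -148.30 ly -0.60 F [  0.25 -12.81  -2.46] Fx -12.81 Fy 0.29 open 0.152
```

Request:
arm_command(
  plan=[
    {"translation":[-0.15,0,0],"twist":0,"gripper":0.1},
    {"translation":[-0.15,0,0],"twist":0,"gripper":0.1},
    {"translation":[-0.15,0,0],"twist":0,"gripper":0.1},
    {"translation":[-0.15,0,0],"twist":0,"gripper":0.1},
    {"translation":[-0.15,0,0],"twist":0,"gripper":0.1},
  ],
)

```text
clock: 13.78
eef_pos: [536.0, -58.8, 114.1]
tcp_rot: [-3.138, -0.003, -1.526]
contact_force: [1.5, -14.3, -2.5]
opening: 0.155
```

Request:
arm_command(
  plan=[
    {"translation":[-0.14,0,0],"twist":0,"gripper":0.1},
    {"translation":[-0.14,0,0],"twist":0,"gripper":0.1},
    {"translation":[-0.14,0,0],"twist":0,"gripper":0.1},
    {"translation":[-0.14,0,0],"twist":0,"gripper":0.1},
    {"translation":[-0.14,0,0],"twist":0,"gripper":0.1},
  ],
)

```text
clock: 14.2
eef_pos: [536.0, -58.9, 114.1]
tcp_rot: [-3.138, -0.005, -1.526]
contact_force: [1.4, -12.9, -2.3]
opening: 0.161
```

```bash
python3 -c "
from h import *
st()
t=grab_frame('scene');cv2.imwrite('pics/scene6.png',t);crop(t,310,205,370,245,13,'pics/scene6c.png');cv2.imwrite('pics/top6.png',grab_frame('top'))"
```

```text
t14.20 tcp [536.01 -58.88 114.08] rpy [-3.1379 -0.0045 -1.526 ] lx -148.33 ly -0.60 F [  1.35 -12.88  -2.25] Fx -12.93 Fy -0.81 open 0.161
```

View pics/scene6c.png

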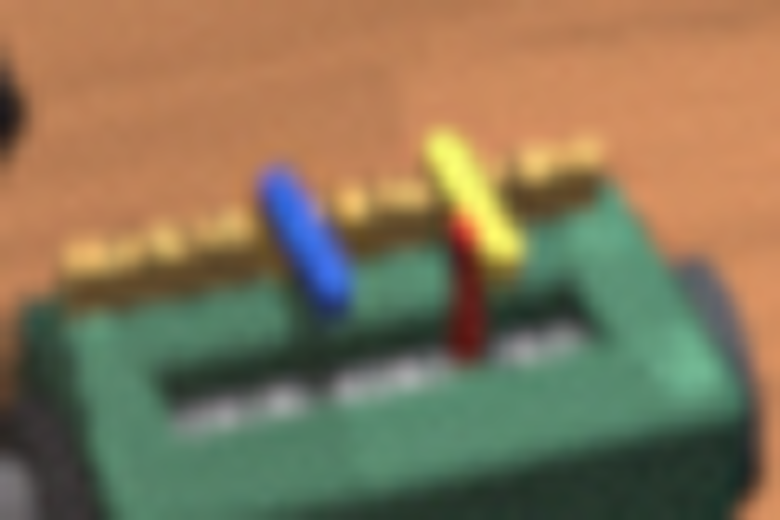

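Inner stop is held: the pointer at (462,230) presses the yellow block. Now pulling out (tool +x).

Request:
arm_command(
  plan=[
    {"translation":[0.2,0,0],"twist":0,"gripper":0.1},
    {"translation":[0.5,0,0],"twist":0,"gripper":0.1},
    {"translation":[0.8,0,0],"twist":0,"gripper":0.1},
    {"translation":[1.1,0,0],"twist":0,"gripper":0.1},
    {"translation":[1.2,0,0],"twist":0,"gripper":0.1},
  ],
)

```text
clock: 14.72
eef_pos: [536.5, -70.9, 114.1]
tcp_rot: [-3.138, -0.004, -1.526]
contact_force: [1.0, 2.8, -1.3]
opening: 0.157
```

Request:
arm_command(
  plan=[
    {"translation":[0.2,0,0],"twist":0,"gripper":0.1},
    {"translation":[0.5,0,0],"twist":0,"gripper":0.1},
    {"translation":[0.8,0,0],"twist":0,"gripper":0.1},
    {"translation":[1.1,0,0],"twist":0,"gripper":0.1},
    {"translation":[1.2,0,0],"twist":0,"gripper":0.1},
  ],
)

```text
clock: 15.13
eef_pos: [537.0, -83.4, 114.1]
tcp_rot: [-3.138, -0.004, -1.526]
contact_force: [1.0, 2.8, -1.5]
opening: 0.157
```

```bash
python3 -c "
from h import *
st()"
```

```text
t15.13 tcp [536.98 -83.35 114.09] rpy [-3.1382 -0.0041 -1.5264] lx -172.83 ly -0.54 F [ 1.04  2.85 -1.53] Fx 2.80 Fy -1.15 open 0.157
```

Request:
arm_command(
  plan=[
    {"translation":[0.1,0,0],"twist":0,"gripper":0.1},
    {"translation":[0.2,0,0],"twist":0,"gripper":0.1},
    {"translation":[0.3,0,0],"twist":0,"gripper":0.1},
    {"translation":[0.36,0,0],"twist":0,"gripper":0.1},
    {"translation":[0.38,0,0],"twist":0,"gripper":0.1},
  ],
)

```text
clock: 15.55
eef_pos: [537.1, -87.1, 114.1]
tcp_rot: [-3.138, -0.004, -1.527]
contact_force: [1.4, 2.6, -1.1]
opening: 0.158
```

Request:
arm_command(
  plan=[
    {"translation":[0.02,0,0],"twist":0,"gripper":0.1},
    {"translation":[0.04,0,0],"twist":0,"gripper":0.1},
    {"translation":[0.06,0,0],"twist":0,"gripper":0.1},
    {"translation":[0.08,0,0],"twist":0,"gripper":0.1},
    {"translation":[0.08,0,0],"twist":0,"gripper":0.1},
  ],
)

```text
clock: 15.97
eef_pos: [537.2, -87.9, 114.1]
tcp_rot: [-3.138, -0.004, -1.526]
contact_force: [0.7, 2.8, -1.3]
opening: 0.158
```

Request:
arm_command(
  plan=[
    {"translation":[0.03,0,0],"twist":0,"gripper":0.1},
    {"translation":[0.05,0,0],"twist":0,"gripper":0.1},
    {"translation":[0.07,0,0],"twist":0,"gripper":0.1},
    {"translation":[0.09,0,0],"twist":0,"gripper":0.1},
    {"translation":[0.1,0,0],"twist":0,"gripper":0.1},
  ],
)

```text
clock: 16.38
eef_pos: [537.2, -89.0, 114.1]
tcp_rot: [-3.138, -0.004, -1.527]
contact_force: [1.6, 3.6, -2.5]
opening: 0.153
```

Request:
arm_command(
  plan=[
    {"translation":[0.03,0,0],"twist":0,"gripper":0.1},
    {"translation":[0.05,0,0],"twist":0,"gripper":0.1},
    {"translation":[0.07,0,0],"twist":0,"gripper":0.1},
    {"translation":[0.09,0,0],"twist":0,"gripper":0.1},
    {"translation":[0.1,0,0],"twist":0,"gripper":0.1},
  ],
)

```text
clock: 16.8
eef_pos: [537.3, -90.0, 114.1]
tcp_rot: [-3.138, -0.004, -1.526]
contact_force: [0.4, 3.2, -1.7]
opening: 0.157
```

Request:
arm_command(
  plan=[
    {"translation":[0.03,0,0],"twist":0,"gripper":0.1},
    {"translation":[0.05,0,0],"twist":0,"gripper":0.1},
    {"translation":[0.07,0,0],"twist":0,"gripper":0.1},
    {"translation":[0.09,0,0],"twist":0,"gripper":0.1},
    {"translation":[0.1,0,0],"twist":0,"gripper":0.1},
  ],
)

```text
clock: 17.22
eef_pos: [537.3, -91.0, 114.1]
tcp_rot: [-3.138, -0.004, -1.527]
contact_force: [0.3, 3.9, -1.4]
opening: 0.154
```

Request:
arm_command(
  plan=[
    {"translation":[0.03,0,0],"twist":0,"gripper":0.1},
    {"translation":[0.05,0,0],"twist":0,"gripper":0.1},
    {"translation":[0.07,0,0],"twist":0,"gripper":0.1},
    {"translation":[0.09,0,0],"twist":0,"gripper":0.1},
    {"translation":[0.1,0,0],"twist":0,"gripper":0.1},
  ],
)

```text
clock: 17.63
eef_pos: [537.3, -92.0, 114.1]
tcp_rot: [-3.138, -0.004, -1.526]
contact_force: [0.6, 4.0, -3.1]
opening: 0.157
```

Request:
arm_command(
  plan=[
    {"translation":[0.03,0,0],"twist":0,"gripper":0.1},
    {"translation":[0.05,0,0],"twist":0,"gripper":0.1},
    {"translation":[0.07,0,0],"twist":0,"gripper":0.1},
    {"translation":[0.09,0,0],"twist":0,"gripper":0.1},
    {"translation":[0.1,0,0],"twist":0,"gripper":0.1},
  ],
)

```text
clock: 18.05
eef_pos: [537.4, -93.0, 114.1]
tcp_rot: [-3.138, -0.004, -1.526]
contact_force: [0.9, 3.5, -1.6]
opening: 0.157
```

Request:
arm_command(
  plan=[
    {"translation":[0.03,0,0],"twist":0,"gripper":0.1},
    {"translation":[0.05,0,0],"twist":0,"gripper":0.1},
    {"translation":[0.07,0,0],"twist":0,"gripper":0.1},
    {"translation":[0.09,0,0],"twist":0,"gripper":0.1},
    {"translation":[0.1,0,0],"twist":0,"gripper":0.1},
  ],
)

```text
clock: 18.47
eef_pos: [537.4, -94.1, 114.1]
tcp_rot: [-3.138, -0.004, -1.527]
contact_force: [1.5, 2.8, -1.2]
opening: 0.157
```

Request:
arm_command(
  plan=[
    {"translation":[0.03,0,0],"twist":0,"gripper":0.1},
    {"translation":[0.05,0,0],"twist":0,"gripper":0.1},
    {"translation":[0.07,0,0],"twist":0,"gripper":0.1},
    {"translation":[0.09,0,0],"twist":0,"gripper":0.1},
    {"translation":[0.1,0,0],"twist":0,"gripper":0.1},
  ],
)

```text
clock: 18.88
eef_pos: [537.4, -95.1, 114.1]
tcp_rot: [-3.138, -0.004, -1.526]
contact_force: [1.2, 3.5, -2.3]
opening: 0.153
```

Request:
arm_command(
  plan=[
    {"translation":[0.03,0,0],"twist":0,"gripper":0.1},
    {"translation":[0.05,0,0],"twist":0,"gripper":0.1},
    {"translation":[0.07,0,0],"twist":0,"gripper":0.1},
    {"translation":[0.09,0,0],"twist":0,"gripper":0.1},
    {"translation":[0.1,0,0],"twist":0,"gripper":0.1},
  ],
)

```text
clock: 19.3
eef_pos: [537.5, -96.2, 114.1]
tcp_rot: [-3.138, -0.004, -1.527]
contact_force: [1.3, 3.7, -1.7]
opening: 0.158
```

Request:
arm_command(
  plan=[
    {"translation":[0.03,0,0],"twist":0,"gripper":0.1},
    {"translation":[0.05,0,0],"twist":0,"gripper":0.1},
    {"translation":[0.07,0,0],"twist":0,"gripper":0.1},
    {"translation":[0.09,0,0],"twist":0,"gripper":0.1},
    {"translation":[0.1,0,0],"twist":0,"gripper":0.1},
  ],
)

```text
clock: 19.72
eef_pos: [537.5, -97.2, 114.1]
tcp_rot: [-3.138, -0.004, -1.527]
contact_force: [1.7, 3.7, -1.1]
opening: 0.151
```

Request:
arm_command(
  plan=[
    {"translation":[0.03,0,0],"twist":0,"gripper":0.1},
    {"translation":[0.05,0,0],"twist":0,"gripper":0.1},
    {"translation":[0.07,0,0],"twist":0,"gripper":0.1},
    {"translation":[0.09,0,0],"twist":0,"gripper":0.1},
    {"translation":[0.1,0,0],"twist":0,"gripper":0.1},
  ],
)

```text
clock: 20.13
eef_pos: [537.6, -98.2, 114.1]
tcp_rot: [-3.138, -0.004, -1.527]
contact_force: [0.9, 4.6, -2.1]
opening: 0.158
```

Request:
arm_command(
  plan=[
    {"translation":[0.03,0,0],"twist":0,"gripper":0.1},
    {"translation":[0.05,0,0],"twist":0,"gripper":0.1},
    {"translation":[0.07,0,0],"twist":0,"gripper":0.1},
    {"translation":[0.09,0,0],"twist":0,"gripper":0.1},
    {"translation":[0.1,0,0],"twist":0,"gripper":0.1},
  ],
)

```text
clock: 20.55
eef_pos: [537.6, -98.2, 114.1]
tcp_rot: [-3.138, -0.002, -1.527]
contact_force: [0.6, 10.0, -1.0]
opening: 0.159
```

Outer stop met. Leaning as before.

Request:
arm_command(
  plan=[
    {"translation":[0.12,0,0],"twist":0,"gripper":0.1},
    {"translation":[0.13,0,0],"twist":0,"gripper":0.1},
    {"translation":[0.14,0,0],"twist":0,"gripper":0.1},
    {"translation":[0.14,0,0],"twist":0,"gripper":0.1},
    {"translation":[0.14,0,0],"twist":0,"gripper":0.1},
  ],
)

```text
clock: 20.97
eef_pos: [537.6, -98.3, 114.1]
tcp_rot: [-3.139, -0.0, -1.527]
contact_force: [1.2, 12.1, -0.6]
opening: 0.154
```

```bash
python3 -c "
from h import *
st()"
```

```text
t20.97 tcp [537.58 -98.26 114.06] rpy [-3.1386e+00 -4.0000e-04 -1.5275e+00] lx -187.74 ly -0.52 F [ 1.22 12.05 -0.55] Fx 11.99 Fy -1.72 open 0.154
```

Request:
arm_command(
  plan=[
    {"translation":[0.15,0,0],"twist":0,"gripper":0.1},
    {"translation":[0.15,0,0],"twist":0,"gripper":0.1},
    {"translation":[0.15,0,0],"twist":0,"gripper":0.1},
    {"translation":[0.15,0,0],"twist":0,"gripper":0.1},
    {"translation":[0.15,0,0],"twist":0,"gripper":0.1},
  ],
)

```text
clock: 21.38
eef_pos: [537.6, -98.3, 114.1]
tcp_rot: [-3.139, 0.002, -1.528]
contact_force: [1.3, 12.9, -0.1]
opening: 0.153
```

Request:
arm_command(
  plan=[
    {"translation":[0.15,0,0],"twist":0,"gripper":0.1},
    {"translation":[0.15,0,0],"twist":0,"gripper":0.1},
    {"translation":[0.15,0,0],"twist":0,"gripper":0.1},
    {"translation":[0.15,0,0],"twist":0,"gripper":0.1},
    {"translation":[0.15,0,0],"twist":0,"gripper":0.1},
  ],
)

```text
clock: 21.8
eef_pos: [537.5, -98.2, 114.0]
tcp_rot: [-3.139, 0.004, -1.528]
contact_force: [1.6, 13.5, -0.4]
opening: 0.156
```

Request:
arm_command(
  plan=[
    {"translation":[0.14,0,0],"twist":0,"gripper":0.1},
    {"translation":[0.14,0,0],"twist":0,"gripper":0.1},
    {"translation":[0.14,0,0],"twist":0,"gripper":0.1},
    {"translation":[0.14,0,0],"twist":0,"gripper":0.1},
    {"translation":[0.14,0,0],"twist":0,"gripper":0.1},
  ],
)

```text
clock: 22.22
eef_pos: [537.6, -98.2, 114.1]
tcp_rot: [-3.139, 0.006, -1.528]
contact_force: [1.0, 12.3, 0.0]
opening: 0.159
```

```bash
python3 -c "
from h import *
st()"
```

```text
t22.22 tcp [537.56 -98.21 114.06] rpy [-3.1391  0.0061 -1.5284] lx -187.69 ly -0.50 F [ 0.99 12.34  0.03] Fx 12.29 Fy -1.51 open 0.159
```

Both stops have been leaned on, at TCP -148.3 (in) and -187.7 (out). The middle is -168.0, so I'll move in 19.7 mm.

Request:
arm_command(
  plan=[
    {"translation":[-0.2,0,0],"twist":0,"gripper":0.1},
    {"translation":[-0.5,0,0],"twist":0,"gripper":0.1},
    {"translation":[-0.8,0,0],"twist":0,"gripper":0.1},
    {"translation":[-1.0,0,0],"twist":0,"gripper":0.1},
    {"translation":[-1.1,0,0],"twist":0,"gripper":0.1},
  ],
)

```text
clock: 22.63
eef_pos: [537.1, -87.3, 114.1]
tcp_rot: [-3.139, 0.006, -1.528]
contact_force: [1.5, -2.9, -4.3]
opening: 0.154
```

Request:
arm_command(
  plan=[
    {"translation":[-0.2,0,0],"twist":0,"gripper":0.1},
    {"translation":[-0.4,0,0],"twist":0,"gripper":0.1},
    {"translation":[-0.6,0,0],"twist":0,"gripper":0.1},
    {"translation":[-0.7,0,0],"twist":0,"gripper":0.1},
    {"translation":[-0.75,0,0],"twist":0,"gripper":0.1},
  ],
)

```text
clock: 23.05
eef_pos: [536.8, -79.6, 114.1]
tcp_rot: [-3.139, 0.006, -1.528]
contact_force: [1.0, -3.2, -3.9]
opening: 0.157
```

```bash
python3 -c "
from h import *
st()"
```

```text
t23.05 tcp [536.83 -79.63 114.11] rpy [-3.1389  0.0056 -1.528 ] lx -169.10 ly -0.55 F [ 0.98 -3.24 -3.86] Fx -3.28 Fy -0.84 open 0.157
```

Request:
arm_command(
  plan=[
    {"translation":[-0.05,0,0],"twist":0,"gripper":0.1},
    {"translation":[-0.1,0,0],"twist":0,"gripper":0.1},
    {"translation":[-0.1,0,0],"twist":0,"gripper":0.1},
    {"translation":[-0.1,0,0],"twist":0,"gripper":0.1},
    {"translation":[-0.1,0,0],"twist":0,"gripper":0.1},
  ],
)

```text
clock: 23.47
eef_pos: [536.8, -78.5, 114.1]
tcp_rot: [-3.139, 0.006, -1.528]
contact_force: [2.2, 0.3, -4.6]
opening: 0.155
```

```bash
python3 -c "
from h import *
st()
t=grab_frame('scene');cv2.imwrite('pics/scene7.png',t);crop(t,310,205,370,245,13,'pics/scene7c.png')
t=grab_frame('top');cv2.imwrite('pics/top7.png',t);crop(t,255,235,335,285,10,'pics/top7c.png')
st()"
```

```text
t23.47 tcp [536.76 -78.5  114.09] rpy [-3.139   0.0059 -1.5281] lx -167.97 ly -0.53 F [ 2.22  0.33 -4.62] Fx 0.24 Fy -2.24 open 0.155
t23.57 tcp [536.79 -78.5  114.09] rpy [-3.1389  0.0058 -1.5281] lx -167.97 ly -0.56 F [ 0.65 -0.06 -4.11] Fx -0.09 Fy -0.65 open 0.163
```

View pics/scene7c.png

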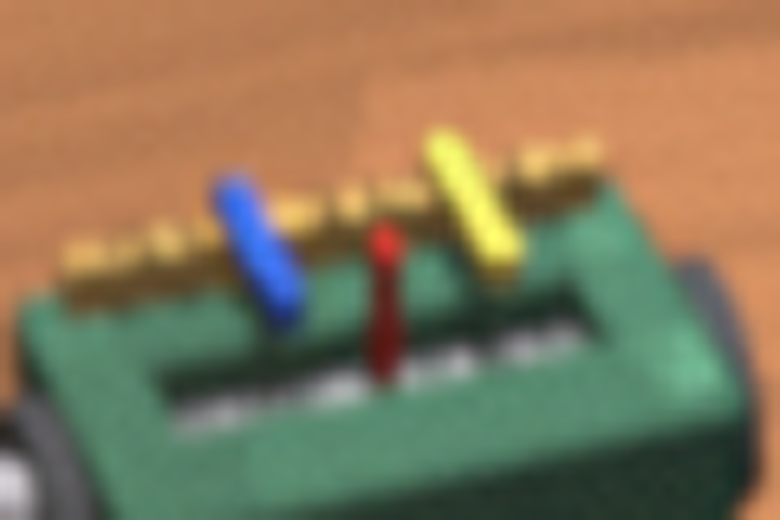

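View pics/top7c.png

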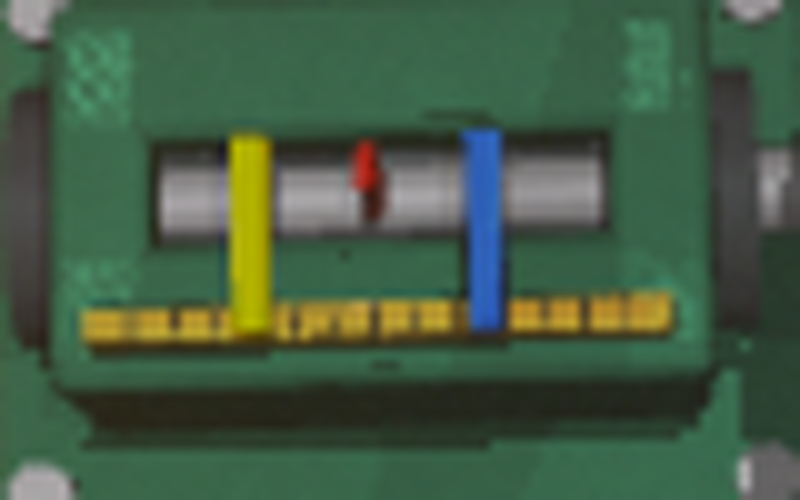

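In the top crop the pointer tip is at column 366, midway between the yellow face (268) and blue face (465). Releasing now.

Request:
arm_command(
  plan=[
    {"translation":[0,0,0],"twist":0,"gripper":0.2},
    {"translation":[0,0,0],"twist":0,"gripper":0.25},
    {"translation":[0,0,0],"twist":0,"gripper":0.3},
    {"translation":[0,0,0],"twist":0,"gripper":0.35},
    {"translation":[0,0,0],"twist":0,"gripper":0.4},
  ],
)

```text
clock: 23.98
eef_pos: [536.8, -78.4, 114.2]
tcp_rot: [-3.139, 0.006, -1.528]
contact_force: [-0.8, 0.3, 0.4]
opening: 0.402
```

```bash
python3 -c "
from h import *
st()
f=grab_frame('wrist');cv2.imwrite('pics/w8.png',f)
t=grab_frame('top');cv2.imwrite('pics/top8.png',t);crop(t,255,235,335,285,10,'pics/top8c.png')
d=cv2.absdiff(t,cv2.imread('pics/top7.png'))[235:285,255:335];print(d.max(),(d.max(2)>40).sum())
"
```

```text
t23.98 tcp [536.81 -78.45 114.23] rpy [-3.1388  0.0059 -1.5281] lx -167.92 ly -0.58 F [-0.83  0.26  0.43] Fx 0.29 Fy 0.82 open 0.402
6 0
```

View pics/w8.png

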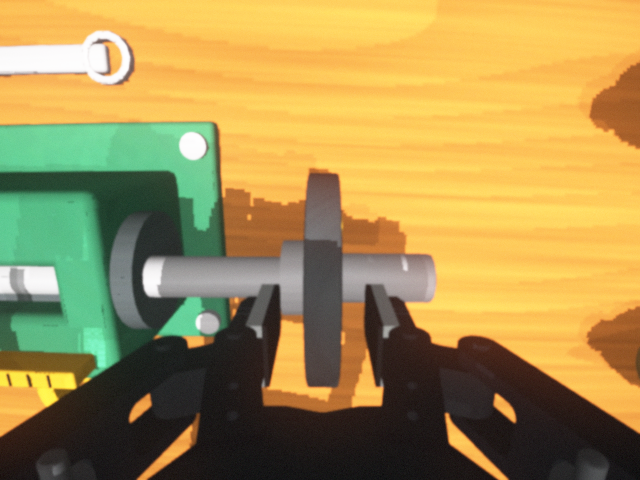

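View pics/top8c.png

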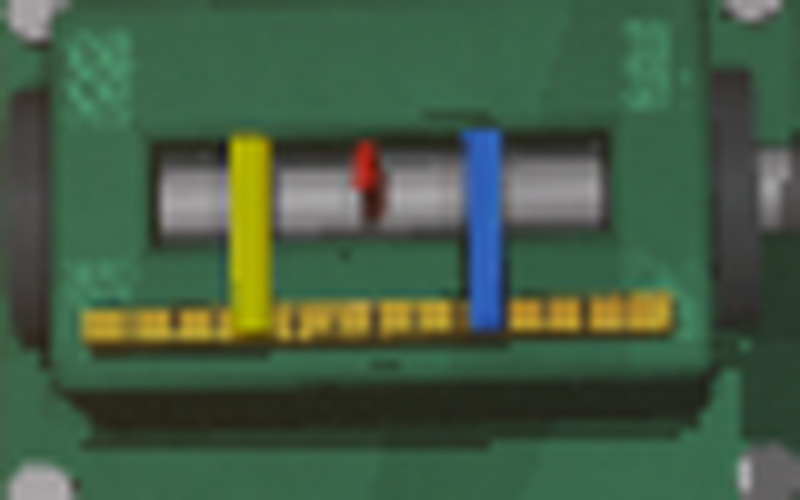

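```bash
python3 -c "
import cv2,numpy as np
from h import *
t=cv2.imread('pics/top8.png').astype(int)
for r in (249,250,251,252):print(r,[tuple(x) for x in t[r,276:304]] if r==250 else '')
b,g,rr=t[...,0],t[...,1],t[...,2]
W={'y':np.clip(np.minimum(rr,g)-b-40,0,None),'b':np.clip(b-rr-60,0,None),'r':np.clip(rr-g-40,0,None)}
C={}
for k,w in W.items():
    s=w[248:255,275:308];ys,xs=np.mgrid[248:255,275:308]
    u=(s*xs).sum()/s.sum();v=(s*ys).sum()/s.sum();z={'r':136,'y':135,'b':135}[k]
    p=onz('top',(u,v),z)-H;C[k]=p@UX;print(k,u,v,p@UX,p@UY)
print('red - mid',C['r']-(C['y']+C['b'])/2,'gap',C['y']-C['b']-8)
"
```

```text
249 
250 [(np.int64(41), np.int64(48), np.int64(49)), (np.int64(37), np.int64(47), np.int64(48)), (np.int64(0), np.int64(172), np.int64(171)), (np.int64(0), np.int64(176), np.int64(176)), (np.int64(0), np.int64(175), np.int64(176)), (np.int64(0), np.int64(140), np.int64(153)), (np.int64(37), np.int64(59), np.int64(62)), (np.int64(43), np.int64(49), np.int64(50)), (np.int64(45), np.int64(50), np.int64(51)), (np.int64(45), np.int64(49), np.int64(51)), (np.int64(44), np.int64(50), np.int64(52)), (np.int64(44), np.int64(48), np.int64(50)), (np.int64(43), np.int64(47), np.int64(50)), (np.int64(44), np.int64(49), np.int64(51)), (np.int64(38), np.int64(45), np.int64(108)), (np.int64(24), np.int64(36), np.int64(174)), (np.int64(31), np.int64(41), np.int64(100)), (np.int64(69), np.int64(71), np.int64(72)), (np.int64(72), np.int64(73), np.int64(71)), (np.int64(72), np.int64(73), np.int64(72)), (np.int64(72), np.int64(73), np.int64(72)), (np.int64(72), np.int64(72), np.int64(72)), (np.int64(72), np.int64(73), np.int64(71)), (np.int64(66), np.int64(68), np.int64(67)), (np.int64(67), np.int64(67), np.int64(67)), (np.int64(110), np.int64(73), np.int64(54)), (np.int64(177), np.int64(94), np.int64(47)), (np.int64(180), np.int64(94), np.int64(47))]
251 
252 
y 279.4188790560472 251.4034742707309 28.135772039710744 -1.1803111038970449
b 302.9555702917772 250.94628647214853 -23.268053045410067 -0.5466502344101384
r 291.02009273570326 251.28438948995364 2.746434496156654 -0.47445512502207854
red - mid 0.31257499900631514 gap 43.403825085120815
```

Request:
arm_command(
  plan=[
    {"translation":[0,0,0],"twist":0,"gripper":0.6},
    {"translation":[0,0,0],"twist":0,"gripper":0.8},
    {"translation":[0,0,-0.5],"twist":0,"gripper":0.8},
    {"translation":[0,0,-1.5],"twist":0,"gripper":0.8},
    {"translation":[0,0,-3],"twist":0,"gripper":0.8},
  ],
)

```text
clock: 24.5
eef_pos: [536.0, -78.6, 144.2]
tcp_rot: [-3.141, 0.006, -1.528]
contact_force: [0.4, -0.3, 0.8]
opening: 0.801
```

Request:
arm_command(
  plan=[
    {"translation":[0,0,-1.5],"twist":0,"gripper":0.8},
    {"translation":[0,0,-3],"twist":0,"gripper":0.8},
    {"translation":[0,0,-4],"twist":0,"gripper":0.8},
    {"translation":[0,0,-4.5],"twist":0,"gripper":0.8},
    {"translation":[0,0,-4.5],"twist":0,"gripper":0.8},
  ],
)

```text
clock: 24.92
eef_pos: [536.7, -78.9, 190.7]
tcp_rot: [-3.138, 0.006, -1.528]
contact_force: [-0.2, 0.2, -0.1]
opening: 0.805
```

Request:
arm_command(
  plan=[
    {"translation":[0,0,0],"twist":0,"gripper":0.8},
    {"translation":[0,0,0],"twist":0,"gripper":0.8},
    {"translation":[0,0,0],"twist":0,"gripper":0.8},
    {"translation":[0,0,0],"twist":0,"gripper":0.8},
    {"translation":[0,0,0],"twist":0,"gripper":0.8},
  ],
)

```text
clock: 25.33
eef_pos: [536.4, -78.9, 190.1]
tcp_rot: [-3.139, 0.006, -1.528]
contact_force: [0.2, 0.1, 0.4]
opening: 0.802
```

```bash
python3 -c "
from h import *
st()
t=grab_frame('top');cv2.imwrite('pics/top9.png',t)
d=cv2.absdiff(t,cv2.imread('pics/top8.png'))[235:285,255:335];print(d.max(),(d.max(2)>40).sum())
cv2.imwrite('pics/scene9.png',grab_frame('scene'));st()
"
```

```text
t25.33 tcp [536.43 -78.89 190.14] rpy [-3.1394  0.006  -1.5281] lx -168.34 ly -0.18 F [0.22 0.07 0.44] Fx 0.06 Fy -0.22 open 0.802
72 4
t25.43 tcp [536.56 -78.92 190.34] rpy [-3.1391  0.0059 -1.5281] lx -168.38 ly -0.31 F [-0.3   1.03 -0.24] Fx 1.04 Fy 0.26 open 0.804
```

View pics/scene9.png

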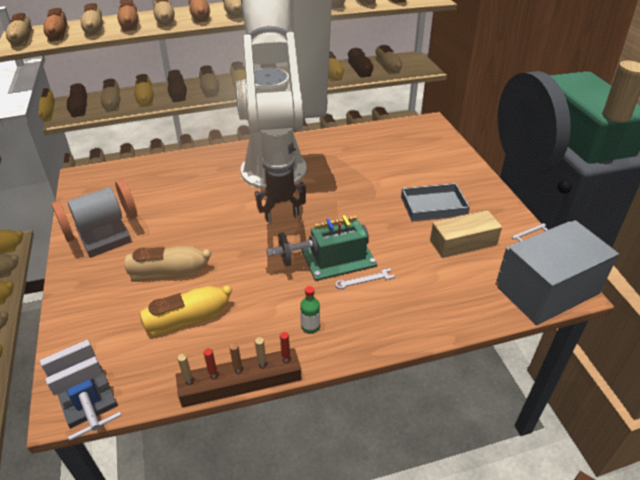

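View pics/top9.png

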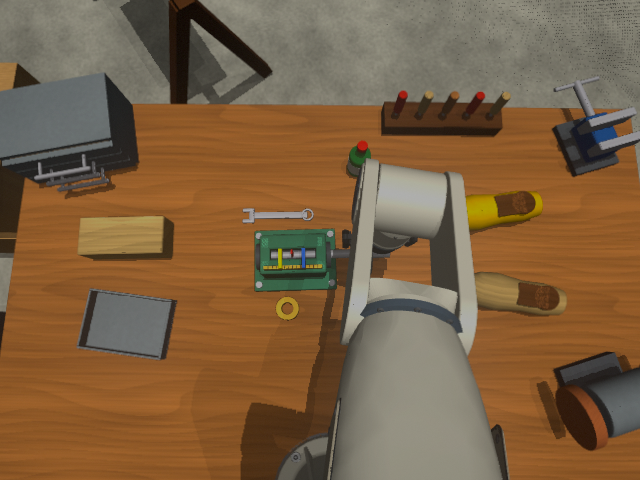

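The gripper is clear and the other objects look unmoved. I'll find where the 4 changed pixels are before handing in.

```bash
python3 -c "
from h import *
t=cv2.imread('pics/top9.png');d=cv2.absdiff(t,cv2.imread('pics/top8.png')).max(2)
y,x=np.where(d[235:285,255:335]>40);print(list(zip(x+255,y+235)))
print(d[245:270,275:318].max())
s=cv2.imread('pics/scene9.png');a=cv2.imread('pics/scene0.png')
for n,(x0,y0,x1,y1) in dict(clogs=(120,240,235,335),oil=(295,285,325,335),span=(330,265,400,292),tray=(400,182,500,256)).items(): print(n,cv2.absdiff(s,a)[y0:y1,x0:x1].max())
t0=cv2.imread('pics/top0.png');print('bush',cv2.absdiff(t,t0)[294:324,272:303].max())
"
```

```text
[(np.int64(333), np.int64(251)), (np.int64(333), np.int64(252)), (np.int64(329), np.int64(282)), (np.int64(329), np.int64(283))]
15
clogs 19
oil 8
span 18
tray 7
bush 20
```

The changes are only shadow at the crop's edge. The pointer and tell-tales are still where they were, so I'm handing in.

```bash
python3 -c "
from rig import job
print(job.sign_off())"
```

```text
the job is handed in; nothing more can be done
None
```

I checked the spindle's end float and left the spindle let go in the middle of it. I handed the job in at about 25 s of the 64 s allowed, and sign-off gives no verdict.

- **Stops:** I gripped the disc rim from above and pushed in until it met the inner stop, then pulled out to the outer stop. On each I read 12–14 N at the wrist for over a second. Taking off about 3 N for spindle and tell-tale friction, that is roughly 9–11 N on the stop. The highest wrist reading was 14.3 N.
- **Float:** the arm's own readings at the two stops were 39.4 mm apart. The top camera shows the tell-tale faces 43.4 mm apart, which matches that float plus the 4 mm pointer.
- **Final position:** the arm put the spindle within 0.1 mm of the middle. The top camera puts the pointer 0.3 mm inwards of the middle, which is about as fine as the camera can tell.
- **After letting go:** the pointer and tell-tales did not move when I released and backed off. The robot ended clear of everything. Before-and-after pictures show no sign that the clogs, oil bottle, spanner, tray, blank or bush moved.

No check failed. The 0.3 mm difference between camera and arm was the only disagreement.

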